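# Set and wedge the rule of a stamping board

### The job

On the plywood stamping board, swing the long metal rule about its pin, gently pushing its free end until the rule is pressed against the tip of the stop screw. Then set the wooden wedge down on the board, thin end towards the pin, in the gap between the rule and the short fence, and push it in gently until it is jammed snug and holds the rule against the screw. Leave the wedge flat on the board and leave the three wooden stamps where they stand.

Things in the scene. Friction and masses are not known exactly. Their poses are not given: they have to be found in the camera images.
- board: plywood board 240 (x) x 420 (y) x 12 mm, fixed to the table, placed differently each time. Origin: centre of its underside, on the table. Board +x points away from the robot, +y to the left. Its top is 12 mm above the table.
- pin (a point): fixed steel pin, 10 mm, with a 20 mm wide cap whose top is 34.5 mm above the table; this point is on its axis at the board's top, at board x = +30, y = +160 mm. Axes as the board.
- rule: flat aluminium rule 24 mm wide, 320 long, 12 thick, 0.2 to 0.37 kg, lying on the board; its hole sits on the pin with 1 mm play and the cap holds it down. Origin: hole centre, underside. It runs from y = +20 to y = -300 mm (free end, on the right). Starts swung 0.08 to 0.18 rad short of the stop, free end on the robot's side. At the stop it is parallel to the board's y within 0.025 rad.
- rule_end (a point): middle of the rule's free end, 300 mm from the hole, at mid thickness. It swings away from the robot (board +x) to the stop.
- stop: aluminium block 26 (x) x 34 (y) x 22 mm fixed on the board at board x = 75, y = -120 mm, axes as the board; origin: centre of its underside. A rigid 10 mm steel stop screw passes through it along x, 7.5 mm above the board; its tip, towards the robot, meets the rule's far edge. The tip is 29 to 37 mm from the origin: different each time, not measured.
- fence: low aluminium block 20 (x) x 60 (y) x 16 mm fixed on the board on the robot's side of the rule. Origin: centre of its underside, at board x = -21.9, y = +31.4 mm; turned -0.139 rad about z from the board, so that the gap between its +x face and the rule narrows towards the pin by 0.14 mm per mm when the rule is at the stop.
- gap (a point): middle of the gap when the rule is at the stop, at the board's top; axes as the board. The gap is about 30 mm wide here, 34 at the mouth (-y end of the fence), 26 at the pin end, up to 2 mm more or less with the screw.
- wedge: wooden wedge 90 mm long, 16 high, 0.11 to 0.18 kg, starting on the table right of the board. Origin: middle of its length, underside. +x points to the thin end. The -y side is straight, at y = -15.7 mm, and goes against the rule; the +y side tapers, from y = +21.6 mm at the fat end to +9.3 mm at the thin end, and goes against the fence. Full width 37 mm to 25 mm.
- wedge_grip (a point): centre of the wedge's grip fin, 42 mm above its underside; axes as the wedge. The fin is 36 (x) x 14 (y) mm and stands from 16 to 60 mm above the underside, over the origin. Jammed, the wedge's x axis is along the board's y and its origin at about board x = +2, y = +21 mm, up to 20 mm more or less in y with the screw; a push of 10 to 13 N on the fat end then moves it no further.
- stamp_square: wooden hand stamp, 40 x 40 mm block with a turned knob, 72 mm high; standing on the table right of the board. Origin: underside centre. Leave alone.
- stamp_long: wooden hand stamp, 36 x 60 mm block with a turned knob, 72 mm high; standing on the board's near left part. Origin: underside centre. Leave alone.
- stamp_round: plain wooden cylinder stamp, 36 mm across, 60 mm high; standing on the board's far left part. Origin: underside centre. Leave alone.
Not all that is in view belongs to the job. What is shaped like the wedge but blue is not meant.

How it is judged:
On the way:
1. the rule has been pressed against the stop screw, before the wedge touches the rule (contact force between rule and stop above 1 N and contact force between wedge and rule below 0.2 N).
At the end, for the whole second after the job is handed in: The wedge lies flat on the board (tilt < 0.06 rad, within 3 mm of it), along the board's y (within 0.1 rad), its middle at board y > -5 mm, pressing over 0.5 N on rule and fence; the rule presses over 0.3 N on the stop screw; both at rest (contact force between rule and stop above 0.3 N and contact force between wedge and rule above 0.5 N and contact force between wedge and fence above 0.5 N and angle between wedge's own z axis and vertical below 0.06 rad and z of wedge in the frame of board below 0.015 m and angle between the x axis of wedge and the y axis of board, either way round below 0.1 rad and y of wedge in the frame of board above -0.005 m and linear speed of each of wedge, rule below 0.01 m/s); the robot touches nothing.
It fails at once if the rule is forced against the stop screw with more than 22 N (contact force between rule and stop above 22 N).
It fails at once if the wedge is forced against the rule or the fence with more than 30 N (contact force between wedge and rule above 30 N or contact force between wedge and fence above 30 N).
It fails at once if one of the three wooden stamps is moved by more than 15 mm (distance of any of stamp_square, stamp_long, stamp_round from where it was at the start of the episode above 0.015 m).
It also fails if it takes over 72 s, if anything falls off the work surface, if the arm or the gripper's body presses on something with over 40 N, if the wrist force passes 120 N, or if a joint passes its speed limit or range.

### The arm

A 7-joint arm with a two-finger parallel gripper is mounted at the origin on the work surface. World frame = base frame: x ahead of the robot, y to its left, z up, the work surface at z = 0. Lengths are in m, angles in rad, forces in N, time in s.
With the tool pointing down it reaches from about 0.425 to 0.875 m from the base axis. Payload 4.7 kg.
Tool frame: the origin (TCP) lies between the finger pads; the fingertips stand 14 mm ahead of it and the grasp point (between the pads) lies 5 mm behind it; z points along the fingers, y is the line along which they close (so a half turn about z gives the same grasp; the last joint's range is limited). The gripper opens to 87 mm and grips with 3 to 60 N. Pads are 19 mm wide; open, the fingers measure 117 mm over their backs; the gripper's body (75 mm by 190 mm) begins 51 mm behind the grasp point.
Start: joints at [-1.217, 0.321, -0.07, 1.45, 0.023, 1.371, -0.057], TCP at [0.217, 0.613, 0.237] pointing down, gripper open.
Joint ranges: [-2.86, 2.86], [-0.3, 2.09], [-1.38, 1.24], [0.06, 2.45], [-1.56, 4.7], [0.09, 2.05], [-2.69, 2.69]. Speed limits (rad/s): [2.57, 2.57, 3.14, 3.14, 3.14, 3.14, 3.14].

### API

Orientations are given as a rotation vector (axis times angle).
In Python, from bench import ctrl gives the robot as it stands.
- The arm moves only by the tool step_arm, never from a script. Its argument "commands" is a list of rows, each an object with "travel": the shift along the tool's x, y, z in m, a list of three; "turn": the turn, a rotation vector about the tool's x, y, z in degrees, a list of three. A call has 1 to 5 rows; each row is the pose to reach, as a shift and turn from the pose commanded when the call began, along the tool's axes at that moment; what a row does not reach only later rows make up. A row lasts 1/10 s, in which the tool goes at most 50 mm and 8.59 degrees, less where a joint would pass 70% of its speed; a pose out of reach is approached as far as the arm can. A call with a gripper value outside its range is refused whole. "gripper" is the opening, from 0 (shut) to 1 (fully open), set as the call begins (left out, the last holds). The fingers move at their own pace and stop on an object; "force" is the grip in N (left out, the last holds). Time passes only in rows, so rows that repeat a pose let the fingers close. It gives the time, the measured TCP pose, the force, the opening and the grip force at its end, in the units of the state.
- ctrl.get_state(): the state, without advancing time (a new reading comes with each control period).
- ctrl.get_image(name): name is "scene" or "top" or "wrist"; returns the picture (480x640x3 uint8, red, green, blue); there is no depth.
- ctrl.camera_model(name): a dict with "fx", "fy", "cx", "cy" (pixels), "R" (3x3) and "t" (3): a world point X has camera coordinates R X + t; the wrist camera has in their place "T_tool_cam" (4x4, takes a point from camera to tool coordinates, whose origin is the TCP and whose axes are the flange's). Camera axes: x right, y down, z forward; pixel columns grow to the right and rows downward; lengths in m; the calibration is good to about 2 mm. A picture is of the moment at which its call begins: read the wrist's pose just before it. camera_model takes no time and is no camera call.
- ctrl.close_job(): hands the job in; it is judged then, once.
The state is a dict: "time": time; "joint_positions": joint angles; "qd": joint speeds; "joint_torque": joint torques, N m; "position": TCP position; "tool_rot": TCP orientation; "ft_force": force on the tool from outside, world axes, zero at the start; "torque": the same for the moment, N m; "grip_width": opening from 0.0 (shut) to 1.0 (fully open); "grip_force": force on a finger pad.
Only numpy, scipy, OpenCV 4.12 (cv2) and the standard library are available. Lean on these libraries where they do the work, as an engineer would, in place of code of your own. Each camera call takes 0.05 s, during which the arm holds its last target. There are 200 camera calls.

## Working session

There is one attempt and no reset: what is moved stays moved. The work goes in short steps, Python scripts to look and compute and a tool call to move; the robot and the scene stay as the last step left them, time stands still between calls to the robot, and variables do not carry over. Pictures are saved under pics/ and viewed, at most 10 in all, crops included, and the job is handed in when it is done.

Besides the shell and the picture viewer there is one more tool, called after ">>>" as name([rows], argument=value, ...), one row to a line, values as JSON. step_arm: Moves the arm, as the interface text tells. Its arguments: {"type":"object","properties":{"commands":{"type":"array"},"gripper":{"type":"number"},"force":{"type":"number"}},"required":["commands"]}

```bash
mkdir -p pics; python3 - <<'E'
from bench import ctrl
import cv2,numpy as np
s=ctrl.get_state();print(s)
for n in("top","scene"):
    cv2.imwrite(f"pics/{n}0.png",ctrl.get_image(n)[:,:,::-1]);print(n,ctrl.camera_model(n))
print(ctrl.camera_model("wrist"))
E
```

```text
{'time': 0.0, 'joint_positions': array([-1.21688226,  0.3218067 , -0.07011926,  1.45173367,  0.02259041,
        1.37081415, -0.05688602]), 'qd': array([ 1.26217376e-03, -1.70011364e-06,  3.11531066e-04,  2.27494664e-07,
        6.56672643e-06, -4.41154662e-04,  3.69109019e-04]), 'joint_torque': array([ 4.68200471e-05, -4.91305089e+01, -4.04218035e-01, -3.12515795e+01,
       -6.38970640e-02,  4.40039474e-02,  1.76147032e-04]), 'position': array([0.21648921, 0.6122931 , 0.23544291]), 'tool_rot': array([-5.31052538e-01, -3.09612557e+00,  3.07558504e-03]), 'ft_force': array([ 0.63469192,  0.40931793, -0.04742544]), 'torque': array([ 0.01668041,  0.04319176, -0.00021697]), 'grip_force': 0.0, 'grip_width': 1.0042907708809725}
top {'fx': 541.6762522302674, 'fy': 541.6762522302674, 'cx': 312.4602962997134, 'cy': 234.9285155326617, 'R': array([[-0.01314861, -0.99990983,  0.00273001],
       [-0.99064402,  0.01265577, -0.13588328],
       [ 0.13583647, -0.00449114, -0.99072109]]), 't': array([-0.03512322,  0.58750008,  1.127315  ])}
scene {'fx': 538.7164082511559, 'fy': 538.7164082511559, 'cx': 318.3656364366121, 'cy': 233.84462393885292, 'R': array([[-0.22881355,  0.97339133, -0.01239662],
       [ 0.79750482,  0.18013518, -0.57579283],
       [-0.55823868, -0.14163557, -0.81750165]]), 't': array([ 0.17165414, -0.44045947,  1.4442821 ])}
{'fx': 377.32893331410975, 'fy': 377.32893331410975, 'cx': 327.34071403338464, 'cy': 235.04697185049847, 'T_tool_cam': array([[-6.72136216e-05, -9.69791983e-01, -2.43933402e-01,
         6.55812028e-02],
       [ 9.99999621e-01, -2.77031587e-04,  8.25837767e-04,
        -4.01106658e-04],
       [-8.68468104e-04, -2.43933254e-01,  9.69791634e-01,
        -1.48047889e-01],
       [ 0.00000000e+00,  0.00000000e+00,  0.00000000e+00,
         1.00000000e+00]])}
```

View pics/top0.png

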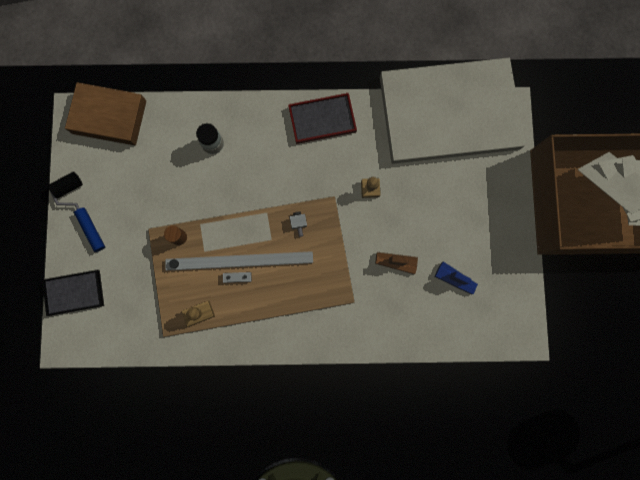

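View pics/scene0.png

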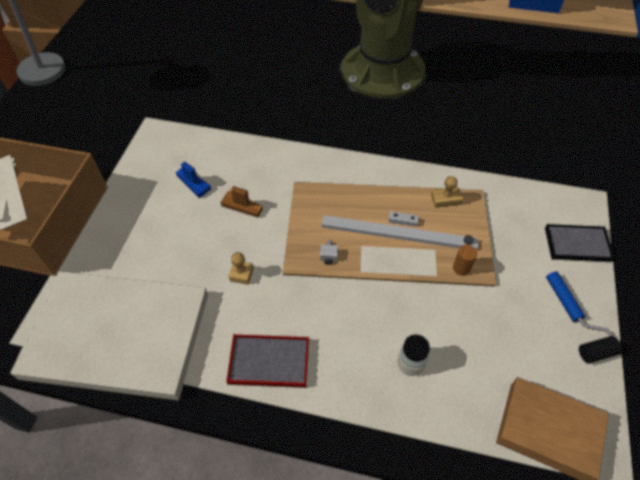

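Top view: the board corners are near (148,229), (335,197), (354,302) and (161,336). The pin cap is at (174,265), the rule end (313,258), the stop (298,220), the fence (236,278) and the brown wedge (397,263). The blue wedge at (456,278) is the decoy. The scene view agrees.

```bash
cat >h.py <<'E'
from bench import ctrl
import cv2,numpy as np
from scipy.spatial.transform import Rotation as Ro
def ray(n,px,z,pose=None):
    m=ctrl.camera_model(n); px=np.atleast_2d(np.asarray(px,float))
    d=np.c_[(px[:,0]-m['cx'])/m['fx'],(px[:,1]-m['cy'])/m['fy'],np.ones(len(px))]
    if n=='wrist':
        T=m['T_tool_cam'];R0=Ro.from_rotvec(pose[1]).as_matrix()
        R=R0@T[:3,:3];c=R0@T[:3,3]+pose[0]
    else: R=m['R'].T;c=-R@m['t']
    w=d@R.T
    return c+w*((z-c[2])/w[:,2])[:,None]
def pix(n,X,pose=None):
    m=ctrl.camera_model(n);X=np.atleast_2d(X)
    if n=='wrist':
        T=m['T_tool_cam'];R0=Ro.from_rotvec(pose[1]).as_matrix()
        C=(X-(R0@T[:3,3]+pose[0]))@(R0@T[:3,:3])
    else: C=X@m['R'].T+m['t']
    return np.c_[C[:,0]/C[:,2]*m['fx']+m['cx'],C[:,1]/C[:,2]*m['fy']+m['cy']]
E
python3 - <<'E'
from h import *
np.set_printoptions(precision=4,suppress=True)
c=ray('top',[(148,229),(335,197),(354,302),(161,336)],.012);print(c,c.mean(0))
for n,i in zip('ABCD',range(4)):print(np.linalg.norm(c[i]-c[(i+1)%4]))
u=(c[0]+c[3]-c[1]-c[2]);print('yaw',np.arctan2(u[1],u[0])-np.pi/2)
s=ray('scene',[(293,182),(489,191),(495,283),(284,273)],.012);print(s,s.mean(0))
print('pin',ray('top',[(174,265)],.0345),'end',ray('top',[(313,258)],.024))
im=cv2.imread('pics/top0.png');hsv=cv2.cvtColor(im,cv2.COLOR_BGR2HSV)
print(hsv[262,385],hsv[262,410],hsv[250,420],hsv[278,456])
a=cv2.resize(im[170:310,340:480],None,fx=4,fy=4,interpolation=cv2.INTER_CUBIC)
b=cv2.resize(cv2.imread('pics/scene0.png')[150:290,170:310],None,fx=4,fy=4,interpolation=cv2.INTER_CUBIC)
cv2.imwrite('pics/w.png',cv2.resize(np.hstack([a,b])*1,(800,400)))
E
```

```text
[[ 0.6087  0.3203  0.012 ]
 [ 0.6756 -0.0942  0.012 ]
 [ 0.4427 -0.1311  0.012 ]
 [ 0.3756  0.2858  0.012 ]] [0.5256 0.0952 0.012 ]
0.41984744684369174
0.23574077480650005
0.4222811735672343
0.2356568685534262
yaw 0.15975907042287418
[[ 0.4449 -0.1299  0.012 ]
 [ 0.376   0.297   0.012 ]
 [ 0.6087  0.3203  0.012 ]
 [ 0.6779 -0.0868  0.012 ]] [0.5269 0.1002 0.012 ]
pin [[0.5264 0.2555 0.0345]] end [[ 0.5386 -0.0433  0.024 ]]
[ 14 125  49] [ 14 143  75] [ 26  31 124] [113 105  39]
```

View pics/w.png

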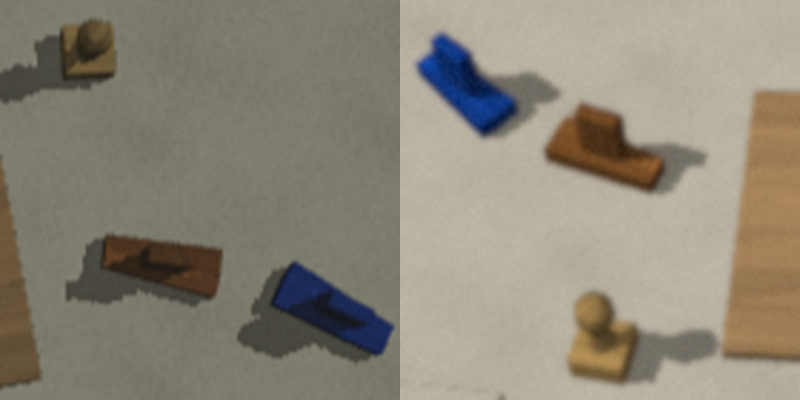

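>>> step_arm([
  {"travel":[-0.035,-0.034,0],"turn":[0,0,0]},
  {"travel":[-0.07,-0.068,0],"turn":[0,0,0]},
  {"travel":[-0.105,-0.102,0],"turn":[0,0,0]},
  {"travel":[-0.14,-0.136,0],"turn":[0,0,0]},
  {"travel":[-0.175,-0.17,0],"turn":[0,0,0]},
], gripper=0)

```text
time: 0.6
position: [0.3255, 0.3921, 0.2362]
tool_rot: [-0.531, -3.096, 0.001]
ft_force: [0.8, -0.0, -0.0]
grip_width: 0.629
grip_force: 0.0
```

>>> step_arm([
  {"travel":[-0.035,-0.034,0],"turn":[0,0,0]},
  {"travel":[-0.07,-0.068,0],"turn":[0,0,0]},
  {"travel":[-0.105,-0.102,0],"turn":[0,0,0]},
  {"travel":[-0.14,-0.136,0],"turn":[0,0,0]},
  {"travel":[-0.175,-0.17,0],"turn":[0,0,0]},
])

```text
time: 1.1
position: [0.4336, 0.1736, 0.2364]
tool_rot: [-0.531, -3.096, -0.001]
ft_force: [1.0, 1.2, 1.0]
grip_width: 0.171
grip_force: 0.0
```

>>> step_arm([
  {"travel":[-0.027,-0.025,0],"turn":[0,0,8]},
  {"travel":[-0.054,-0.05,0],"turn":[0,0,16]},
  {"travel":[-0.081,-0.075,0],"turn":[0,0,24]},
  {"travel":[-0.108,-0.1,0],"turn":[0,0,32]},
  {"travel":[-0.136,-0.125,0],"turn":[0,0,40]},
])

```text
time: 1.6
position: [0.5201, 0.0111, 0.2363]
tool_rot: [-1.566, -2.723, -0.0]
ft_force: [0.2, 0.3, 0.5]
grip_width: 0.007
grip_force: 0.0
```

>>> step_arm([
  {"travel":[0,0,0],"turn":[0,0,8]},
  {"travel":[0,0,0],"turn":[0,0,16]},
  {"travel":[0,0,0],"turn":[0,0,21]},
  {"travel":[0,0,0],"turn":[0,0,21]},
  {"travel":[0,0,0],"turn":[0,0,21]},
])

```text
time: 2.1
position: [0.5197, 0.0125, 0.2363]
tool_rot: [-2.026, -2.4, 0.0]
ft_force: [0.3, -0.9, -0.1]
grip_width: 0.005
grip_force: 0.0
```

```bash
python3 - <<'E'
from h import *
s=ctrl.get_state();im=ctrl.get_image('wrist');print(s['time'],s['position'],s['tool_rot'],s['ft_force'])
cv2.imwrite('pics/wr1.png',im[:,:,::-1]);np.save('wr1.npy',np.r_[s['position'],s['tool_rot']])
E
```

```text
2.1 [0.51969572 0.0124734  0.23632173] [-2.02628699e+00 -2.40036646e+00  4.88545083e-04] [ 0.30172558 -0.86281666 -0.08901753]
```

View pics/wr1.png

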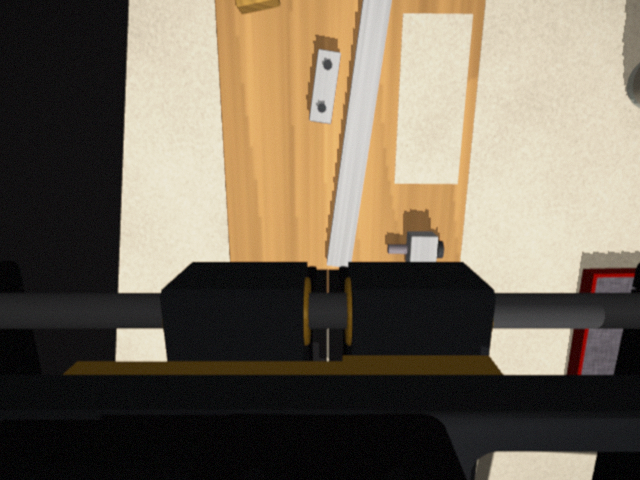

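Wrist view: the fence top spans (319,49), (340,52), (330,123), (311,122). The screw tip is at (388,250), the stop block at (423,247) and the rule's free end at (340,265). The wedge is hidden behind the gripper.

```bash
python3 - <<'E'
from h import *
np.set_printoptions(precision=4,suppress=True)
p=np.load('wr1.npy');p=(p[:3],p[3:])
f=ray('wrist',[(319,49),(340,52),(330,123),(311,122)],.028,p);print('fence',f,f.mean(0),[np.linalg.norm(f[i]-f[i-1]) for i in range(4)])
n=ray('wrist',[(216,0),(230,260)],.012,p);q=ray('wrist',[(486,0),(462,260)],.012,p)
for e in(n,q):d=e[0]-e[1];print('edge',e,'yaw',np.arctan2(-d[0],d[1]))
r=ray('wrist',[(328,264),(351,266),(361,0),(391,0)],.024,p);print('rule',r)
d=(r[2]+r[3]-r[0]-r[1]);print('rule yaw',np.arctan2(-d[0],d[1]))
print('tip',ray('wrist',[(388,250)],.0195,p),'stop top',ray('wrist',[(408,233),(436,233),(438,261),(410,261)],.034,p))
def T(c,y):return lambda v:np.array(c)+[v[0]*np.cos(y)-v[1]*np.sin(y),v[0]*np.sin(y)+v[1]*np.cos(y)]
for y in(.155,.16,.165):
    fc=f.mean(0)[:2]; o=T(fc,y)((.0219,-.0314)); print(y,'board from fence',o,'pin',T(o,y)((.03,.16)),'stop',T(o,y)((.075,-.12)))
# wedge in top view
im=cv2.imread('pics/top0.png');hsv=cv2.cvtColor(im,cv2.COLOR_BGR2HSV)
m=cv2.inRange(hsv,(5,90,15),(20,255,140));m[:, :368]=0;m[:,430:]=0;m[:230]=0;m[290:]=0
c=max(cv2.findContours(m,0,1)[0],key=cv2.contourArea);h=cv2.approxPolyDP(cv2.convexHull(c),3,True)[:,0];print(h)
E
```

```text
fence [[0.4891 0.1518 0.028 ]
 [0.5075 0.1525 0.028 ]
 [0.509  0.0927 0.028 ]
 [0.4918 0.0907 0.028 ]] [0.4994 0.1219 0.028 ] [np.float64(0.06113356185378891), np.float64(0.018373972654929672), np.float64(0.05976179541870354), np.float64(0.01723108693623573)]
edge [[ 0.3925  0.179   0.012 ]
 [ 0.43   -0.0579  0.012 ]] yaw 0.1572068294908541
edge [[ 0.6267  0.2188  0.012 ]
 [ 0.6666 -0.0177  0.012 ]] yaw 0.16723359853297726
rule [[ 0.53   -0.0413  0.024 ]
 [ 0.5531 -0.0395  0.024 ]
 [ 0.518   0.1964  0.024 ]
 [ 0.5431  0.2007  0.024 ]]
rule yaw 0.04607810958178761
tip [[ 0.5873 -0.018   0.0195]] stop top [[ 0.5996  0.0055  0.034 ]
 [ 0.626   0.01    0.034 ]
 [ 0.6345 -0.017   0.034 ]
 [ 0.6076 -0.0216  0.034 ]]
0.155 board from fence [0.5258 0.0943] pin [0.5308 0.257 ] stop [ 0.6185 -0.0127]
0.16 board from fence [0.526  0.0944] pin [0.5301 0.2572] stop [ 0.6191 -0.0121]
0.165 board from fence [0.5261 0.0946] pin [0.5294 0.2573] stop [ 0.6198 -0.0115]
[[376 255]
 [415 257]
 [415 272]
 [376 263]]
```

>>> step_arm([
  {"travel":[-0.0385,-0.027,0],"turn":[0,0,0]},
  {"travel":[-0.0385,-0.027,0.05],"turn":[0,0,0]},
  {"travel":[-0.0385,-0.027,0.1],"turn":[0,0,0]},
  {"travel":[-0.0385,-0.027,0.15],"turn":[0,0,0]},
  {"travel":[-0.0385,-0.027,0.19],"turn":[0,0,0]},
])

```text
time: 2.65
position: [0.4985, -0.0299, 0.0442]
tool_rot: [-2.027, -2.399, 0.001]
ft_force: [0.1, 0.6, 0.8]
grip_width: 0.003
grip_force: 0.0
```

>>> step_arm([
  {"travel":[0,0,0.008],"turn":[0,0,0]},
  {"travel":[0,0,0.015],"turn":[0,0,0]},
  {"travel":[0,0,0.015],"turn":[0,0,0]},
  {"travel":[0,0,0.015],"turn":[0,0,0]},
])

```text
time: 3.05
position: [0.5015, -0.0299, 0.0335]
tool_rot: [2.027, 2.397, 0.004]
ft_force: [0.0, -0.4, -0.7]
grip_width: 0.006
grip_force: 0.0
```

>>> step_arm([
  {"travel":[0,0.005,0.002],"turn":[0,0,0]},
  {"travel":[0,0.01,0.002],"turn":[0,0,0]},
  {"travel":[0,0.014,0.002],"turn":[0,0,0]},
  {"travel":[0,0.017,0.002],"turn":[0,0,0]},
  {"travel":[0,0.02,0.002],"turn":[0,0,0]},
])

```text
time: 3.55
position: [0.5192, -0.0268, 0.0295]
tool_rot: [-2.029, -2.398, 0.001]
ft_force: [-1.7, -1.2, 0.6]
grip_width: 0.004
grip_force: 0.9
```

>>> step_arm([
  {"travel":[0,0.003,0],"turn":[0,0,0]},
  {"travel":[0,0.006,0],"turn":[0,0,0]},
  {"travel":[0,0.009,0],"turn":[0,0,0]},
  {"travel":[0,0.012,0],"turn":[0,0,0]},
  {"travel":[0,0.015,0],"turn":[0,0,0]},
])

```text
time: 4.05
position: [0.5345, -0.0241, 0.0295]
tool_rot: [2.029, 2.398, 0.0]
ft_force: [-0.5, -1.3, 1.1]
grip_width: 0.006
grip_force: 0.6
```

```bash
python3 - <<'E'
from h import *
s=ctrl.get_state();im=ctrl.get_image('wrist');print(s['time'],s['position'],s['tool_rot'],s['ft_force'])
cv2.imwrite('pics/wr2.png',im[:,:,::-1])
E
```

```text
4.05 [ 0.53448436 -0.02413641  0.0294901 ] [2.02914591e+00 2.39821900e+00 1.50819708e-04] [-0.50191081 -1.2975467   1.11569489]
```

View pics/wr2.png

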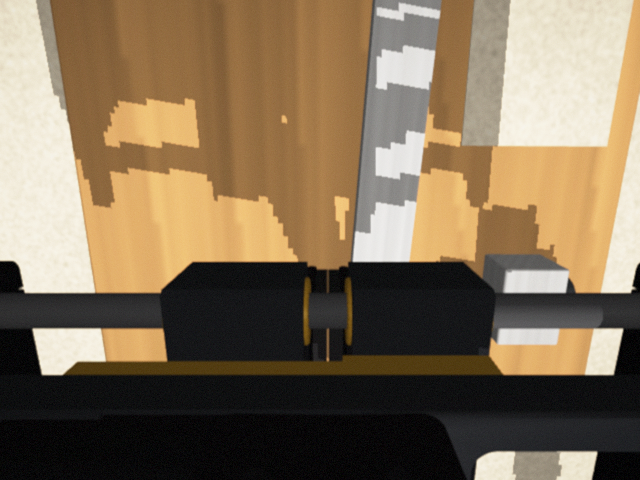

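The rule's near edge, at about (355,255), runs along the fingers. It is moving with them and has not reached the stop yet.

>>> step_arm([
  {"travel":[0,0.002,0],"turn":[0,0,0]},
  {"travel":[0,0.004,0],"turn":[0,0,0]},
  {"travel":[0,0.006,0],"turn":[0,0,0]},
  {"travel":[0,0.008,0],"turn":[0,0,0]},
  {"travel":[0,0.009,0],"turn":[0,0,0]},
])

```text
time: 4.6
position: [0.5434, -0.0226, 0.0296]
tool_rot: [2.029, 2.398, 0.001]
ft_force: [-1.2, -1.7, 0.8]
grip_width: 0.002
grip_force: 0.8
```

>>> step_arm([
  {"travel":[0,0.001,0],"turn":[0,0,0]},
  {"travel":[0,0.001,0],"turn":[0,0,0]},
  {"travel":[0,0.002,0],"turn":[0,0,0]},
  {"travel":[0,0.002,0],"turn":[0,0,0]},
])

```text
time: 5.0
position: [0.5452, -0.0224, 0.0296]
tool_rot: [2.029, 2.398, 0.0]
ft_force: [-1.0, -0.7, 0.1]
grip_width: 0.004
grip_force: 0.7
```

>>> step_arm([
  {"travel":[0,0.001,0],"turn":[0,0,0]},
  {"travel":[0,0.001,0],"turn":[0,0,0]},
  {"travel":[0,0.002,0],"turn":[0,0,0]},
  {"travel":[0,0.002,0],"turn":[0,0,0]},
])

```text
time: 5.4
position: [0.5472, -0.022, 0.0296]
tool_rot: [2.029, 2.398, 0.0]
ft_force: [-0.6, -0.7, -0.2]
grip_width: 0.007
grip_force: 0.7
```

>>> step_arm([
  {"travel":[0,0.001,0],"turn":[0,0,0]},
  {"travel":[0,0.001,0],"turn":[0,0,0]},
])

```text
time: 5.6
position: [0.5482, -0.0218, 0.0296]
tool_rot: [2.029, 2.398, 0.0]
ft_force: [-0.2, -1.2, -0.4]
grip_width: 0.008
grip_force: 0.7
```

>>> step_arm([
  {"travel":[0,0.001,0],"turn":[0,0,0]},
  {"travel":[0,0.001,0],"turn":[0,0,0]},
])

```text
time: 5.8
position: [0.5492, -0.0216, 0.0296]
tool_rot: [2.029, 2.398, 0.001]
ft_force: [-1.1, -1.0, 0.6]
grip_width: 0.003
grip_force: 0.7
```

One millimetre at a time from here.

>>> step_arm([
  {"travel":[0,0.001,0],"turn":[0,0,0]},
  {"travel":[0,0.001,0],"turn":[0,0,0]},
])

```text
time: 6.0
position: [0.5502, -0.0215, 0.0296]
tool_rot: [2.029, 2.398, 0.0]
ft_force: [-1.4, -1.2, -1.3]
grip_width: 0.003
grip_force: 0.7
```

>>> step_arm([
  {"travel":[0,0.001,0],"turn":[0,0,0]},
  {"travel":[0,0.001,0],"turn":[0,0,0]},
])

```text
time: 6.2
position: [0.5512, -0.0213, 0.0296]
tool_rot: [2.029, 2.398, 0.0]
ft_force: [-1.4, -1.3, 0.5]
grip_width: 0.007
grip_force: 0.7
```

```bash
python3 - <<'E'
from h import *
s=ctrl.get_state();im=ctrl.get_image('top');print(s['ft_force'],s['position'])
cv2.imwrite('pics/t2.png',cv2.resize(im[150:350,130:400,::-1],(800,592),interpolation=cv2.INTER_CUBIC))
E
```

```text
[-1.39687775 -1.30786917  0.50560502] [ 0.55117738 -0.02129047  0.02958253]
```

View pics/t2.png

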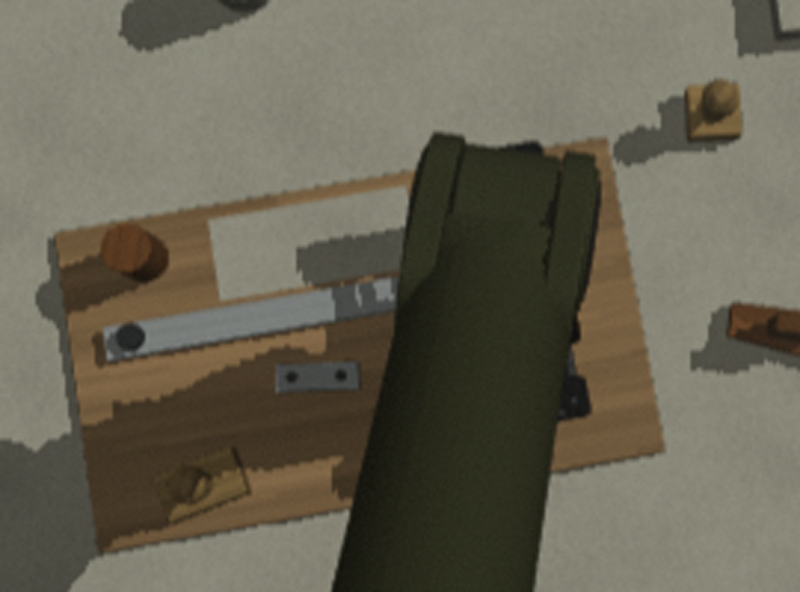

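The rule is almost parallel to the board edge, with its far end hidden by the arm. I'll keep going in 1 mm steps.

>>> step_arm([
  {"travel":[0,0.001,0],"turn":[0,0,0]},
  {"travel":[0,0.001,0],"turn":[0,0,0]},
])

```text
time: 6.45
position: [0.5521, -0.0211, 0.0296]
tool_rot: [2.029, 2.398, 0.0]
ft_force: [-0.5, -0.9, -0.5]
grip_width: 0.003
grip_force: 0.7
```

>>> step_arm([
  {"travel":[0,0.001,0],"turn":[0,0,0]},
  {"travel":[0,0.001,0],"turn":[0,0,0]},
])

```text
time: 6.65
position: [0.5531, -0.021, 0.0296]
tool_rot: [2.029, 2.398, 0.0]
ft_force: [-1.1, -1.6, 0.7]
grip_width: 0.005
grip_force: 0.8
```

>>> step_arm([
  {"travel":[0,0.001,0],"turn":[0,0,0]},
  {"travel":[0,0.001,0],"turn":[0,0,0]},
])

```text
time: 6.85
position: [0.5531, -0.0209, 0.0295]
tool_rot: [-2.028, -2.397, 0.002]
ft_force: [-4.9, -0.6, 4.3]
grip_width: 0.007
grip_force: 2.5
```

>>> step_arm([
  {"travel":[0,0.001,0],"turn":[0,0,0]},
  {"travel":[0,0.001,0],"turn":[0,0,0]},
])

```text
time: 7.05
position: [0.5532, -0.0209, 0.0295]
tool_rot: [-2.027, -2.396, 0.004]
ft_force: [-7.6, -2.3, 6.7]
grip_width: 0.007
grip_force: 3.8
```

Contact made with about 8 N of push, so the rule is on the screw. Next I back off and locate the wedge.

>>> step_arm([
  {"travel":[0,-0.005,0],"turn":[0,0,0]},
  {"travel":[0,-0.02,0],"turn":[0,0,0]},
  {"travel":[0,-0.025,-0.05],"turn":[0,0,0]},
  {"travel":[0,-0.025,-0.1],"turn":[0,0,0]},
  {"travel":[0,-0.025,-0.15],"turn":[0,0,0]},
], gripper=0.6)

```text
time: 7.55
position: [0.5306, -0.0243, 0.1812]
tool_rot: [2.028, 2.398, 0.003]
ft_force: [0.8, 0.5, -0.7]
grip_width: 0.373
grip_force: 0.0
```

```bash
python3 - <<'E'
from h import *
np.set_printoptions(precision=4,suppress=True)
w=ray('top',[(376.4,252.3),(375.7,263.8),(415.3,274),(417.7,257.2)],.016);print(w,[np.linalg.norm(w[i]-w[i-1]) for i in range(4)])
d=(w[0]+w[1]-w[2]-w[3])/2;print(w.mean(0),np.linalg.norm(d),'ang x',np.degrees(np.arctan2(d[1],d[0])))
s=ctrl.get_state();print(s['position'],s['tool_rot'],s['time'])
R=Ro.from_rotvec(s['tool_rot']).as_matrix();print(R)
print('delta tool to wedge at z .2',R.T@(np.r_[w.mean(0)[:2],.2]-s['position']))
E
```

```text
[[ 0.5501 -0.1824  0.016 ]
 [ 0.5249 -0.1802  0.016 ]
 [ 0.5015 -0.2659  0.016 ]
 [ 0.5382 -0.2726  0.016 ]] [np.float64(0.09090522631019873), np.float64(0.02532641218807753), np.float64(0.08883103696490868), np.float64(0.03727889420022028)]
[ 0.5287 -0.2253  0.016 ] 0.08966436595981989 ang x 78.63803696072739
[ 0.5306 -0.0243  0.1812] [2.0281 2.3977 0.0033] 7.55
[[-0.1659  0.9861  0.0023]
 [ 0.9861  0.1659  0.0008]
 [ 0.0004  0.0024 -1.    ]]
delta tool to wedge at z .2 [-0.1978 -0.0352 -0.019 ]
```

The wedge measures 90 × 37/25 mm, as specified. Its origin is at (0.529, -0.225) with its x axis at 82.5°, so I approach with a +17° turn.

>>> step_arm([
  {"travel":[-0.045,-0.008,0],"turn":[0,0,4]},
  {"travel":[-0.09,-0.016,0],"turn":[0,0,8]},
  {"travel":[-0.135,-0.024,0],"turn":[0,0,12]},
  {"travel":[-0.18,-0.032,0.01],"turn":[0,0,17]},
  {"travel":[-0.198,-0.035,0.045],"turn":[0,0,17]},
], gripper=0.6)

```text
time: 8.05
position: [0.5313, -0.2325, 0.1381]
tool_rot: [2.36, 2.056, 0.008]
ft_force: [0.6, 0.8, 0.5]
grip_width: 0.597
grip_force: 0.0
```

>>> step_arm([
  {"travel":[0,0,0.03],"turn":[0,0,0]},
  {"travel":[0,0,0.06],"turn":[0,0,0]},
  {"travel":[0,0,0.09],"turn":[0,0,0]},
  {"travel":[0,0,0.099],"turn":[0,0,0]},
  {"travel":[0,0,0.099],"turn":[0,0,0]},
])

```text
time: 8.55
position: [0.5282, -0.2254, 0.0344]
tool_rot: [-2.36, -2.072, 0.001]
ft_force: [1.2, -0.4, 0.4]
grip_width: 0.602
grip_force: 0.0
```

>>> step_arm([
  {"travel":[0,0,0],"turn":[0,0,0]},
  {"travel":[0,0,0],"turn":[0,0,0]},
  {"travel":[0,0,0],"turn":[0,0,0]},
  {"travel":[0,0,0],"turn":[0,0,0]},
  {"travel":[0,0,0],"turn":[0,0,0]},
], gripper=0, force=15)

```text
time: 9.05
position: [0.5288, -0.226, 0.0358]
tool_rot: [2.361, 2.072, 0.001]
ft_force: [-0.4, -0.1, -0.6]
grip_width: 0.232
grip_force: 0.0
```

>>> step_arm([
  {"travel":[0,0,0],"turn":[0,0,0]},
  {"travel":[0,0,0],"turn":[0,0,0]},
  {"travel":[0,0,0],"turn":[0,0,0]},
])

```text
time: 9.35
position: [0.5284, -0.2259, 0.0355]
tool_rot: [-2.361, -2.072, -0.0]
ft_force: [-0.6, 0.9, 2.8]
grip_width: 0.161
grip_force: 15.0
```

>>> step_arm([
  {"travel":[0,0,-0.02],"turn":[0,0,0]},
  {"travel":[0,0,-0.05],"turn":[0,0,0]},
  {"travel":[0,0,-0.08],"turn":[0,0,0]},
  {"travel":[0.04,-0.005,-0.08],"turn":[0,0,-4]},
  {"travel":[0.08,-0.01,-0.08],"turn":[0,0,-8]},
])

```text
time: 9.85
position: [0.5293, -0.1459, 0.1162]
tool_rot: [2.211, 2.229, 0.002]
ft_force: [0.8, 0.4, -1.9]
grip_width: 0.157
grip_force: 15.0
```

```bash
python3 - <<'E'
from h import *
s=ctrl.get_state();R=Ro.from_rotvec(s['tool_rot']).as_matrix()
print(s['position'],s['grip_width'],R.T@(np.array([.529,.0748,.1155])-s['position']),np.degrees(np.arctan2(R[1,0],R[0,0])))
E
```

```text
[ 0.52932266 -0.14590429  0.11618396] 0.15742209956207928 [0.2206998 0.0014982 0.0005554] 90.47303854775059
```

>>> step_arm([
  {"travel":[0.045,0,0],"turn":[0,0,-3]},
  {"travel":[0.09,0,0],"turn":[0,0,-6]},
  {"travel":[0.135,0.001,0],"turn":[0,0,-8.7]},
  {"travel":[0.16,0.001,0],"turn":[0,0,-8.7]},
  {"travel":[0.16,0.001,0],"turn":[0,0,-8.7]},
])

```text
time: 10.35
position: [0.528, 0.0203, 0.1147]
tool_rot: [-2.025, -2.399, -0.002]
ft_force: [-0.1, 0.1, -0.6]
grip_width: 0.158
grip_force: 15.0
```

```bash
python3 - <<'E'
from h import *
s=ctrl.get_state();im=ctrl.get_image('wrist');print(s['time'],s['position'],s['tool_rot'],s['ft_force'])
cv2.imwrite('pics/wr3.png',im[:,:,::-1]);np.save('wr3.npy',np.r_[s['position'],s['tool_rot']])
E
```

```text
10.35 [0.52803946 0.0202876  0.11473008] [-2.02485548e+00 -2.39941861e+00 -1.77846713e-03] [-0.13386798  0.08409407 -0.57590074]
```

View pics/wr3.png

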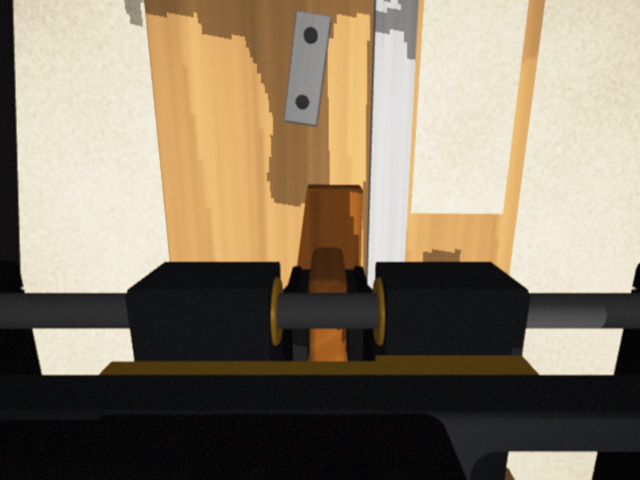

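The wrist view shows the wedge held with its thin end, (306,185) to (362,187), towards the gap. The rule's near edge runs from (377,10) to (371,270), and the fence's gap face from (331,16) to (317,126).

```bash
python3 - <<'E'
from h import *
np.set_printoptions(precision=4,suppress=True)
p=np.load('wr3.npy');p=(p[:3],p[3:])
yaw=.161;o=np.array([.526,.0945])
B=lambda w:(w[:,:2]-o)@np.array([[np.cos(yaw),-np.sin(yaw)],[np.sin(yaw),np.cos(yaw)]])
ang=lambda e:np.degrees(np.arctan2(*(e[0]-e[1])[1::-1][::1]))
r=B(ray('wrist',[(377,10),(371,270)],.024,p));r2=B(ray('wrist',[(418,30),(406,265)],.024,p))
f=B(ray('wrist',[(331,16),(317,126),(285,121),(298,12)],.028,p))
w=B(ray('wrist',[(362,187),(306,185),(364,230)],p[0][2]-.0355+.016,p))
print('rule near',r,'far',r2);print('fence',f,f.mean(0));print('wedge thin -y, +y, side',w)
print('tcp',B(p[0][None]))
print('tool x ang',np.degrees(np.arctan2(*Ro.from_rotvec(p[1]).as_matrix()[[1,0],0])))
im=cv2.imread('pics/wr3.png')
E
```

```text
rule near [[ 0.0177  0.0643]
 [ 0.0199 -0.0915]] far [[ 0.0417  0.0542]
 [ 0.043  -0.0878]]
fence [[-0.0084  0.0599]
 [-0.0162  0.0005]
 [-0.0353  0.0033]
 [-0.0269  0.0618]] [-0.0217  0.0314]
wedge thin -y, +y, side [[ 0.0056 -0.0279]
 [-0.0193 -0.0272]
 [ 0.0071 -0.0475]]
tcp [[-0.0099 -0.0736]]
tool x ang 99.67832222632914
```

>>> step_arm([
  {"travel":[0.03,0.005,0],"turn":[0,0,0.5]},
  {"travel":[0.0545,0.0102,0],"turn":[0,0,0.5]},
  {"travel":[0.0545,0.0102,0],"turn":[0,0,0.5]},
  {"travel":[0.0545,0.0102,0.025],"turn":[0,0,0.5]},
  {"travel":[0.0545,0.0102,0.045],"turn":[0,0,0.5]},
])

```text
time: 10.9
position: [0.5302, 0.0681, 0.0698]
tool_rot: [2.048, 2.381, -0.0]
ft_force: [-0.4, -0.1, -1.9]
grip_width: 0.161
grip_force: 15.0
```

>>> step_arm([
  {"travel":[0,0,0.007],"turn":[0,0,0]},
  {"travel":[0,0,0.014],"turn":[0,0,0]},
  {"travel":[0,0,0.018],"turn":[0,0,0]},
  {"travel":[0,0,0.018],"turn":[0,0,0]},
  {"travel":[0,0,0.018],"turn":[0,0,0]},
])

```text
time: 11.4
position: [0.5304, 0.0701, 0.053]
tool_rot: [2.046, 2.383, 0.002]
ft_force: [-0.3, 0.2, -1.9]
grip_width: 0.159
grip_force: 15.0
```

>>> step_arm([
  {"travel":[0,0,0.002],"turn":[0,0,0]},
  {"travel":[0,0,0.004],"turn":[0,0,0]},
  {"travel":[0,0,0.004],"turn":[0,0,0]},
])

```text
time: 11.7
position: [0.5298, 0.0702, 0.0482]
tool_rot: [-2.046, -2.384, -0.0]
ft_force: [0.6, 0.8, -1.2]
grip_width: 0.156
grip_force: 15.0
```

>>> step_arm([
  {"travel":[0,0,0.001],"turn":[0,0,0]},
  {"travel":[0,0,0.001],"turn":[0,0,0]},
])

```text
time: 11.9
position: [0.53, 0.0702, 0.0475]
tool_rot: [2.046, 2.384, 0.001]
ft_force: [-0.6, 0.2, -0.1]
grip_width: 0.161
grip_force: 15.0
```

>>> step_arm([
  {"travel":[0,0,0],"turn":[0,0,0]},
  {"travel":[0,0,0],"turn":[0,0,0]},
  {"travel":[0,0,0],"turn":[0,0,0]},
  {"travel":[0,0,0],"turn":[0,0,0]},
], gripper=0.4)

```text
time: 12.3
position: [0.5299, 0.0701, 0.0474]
tool_rot: [2.046, 2.384, 0.0]
ft_force: [-0.1, 0.3, 0.8]
grip_width: 0.38
grip_force: 0.0
```

>>> step_arm([
  {"travel":[0,0,-0.02],"turn":[0,0,0]},
  {"travel":[0,0,-0.05],"turn":[0,0,0]},
  {"travel":[0,0,-0.06],"turn":[0,0,0]},
  {"travel":[-0.04,-0.001,-0.06],"turn":[0,0,0]},
  {"travel":[-0.07,-0.003,-0.06],"turn":[0,0,0]},
])

```text
time: 12.8
position: [0.538, -0.0004, 0.1077]
tool_rot: [2.043, 2.385, 0.001]
ft_force: [0.1, -1.0, -0.2]
grip_width: 0.399
grip_force: 0.0
```

>>> step_arm([
  {"travel":[0,0,0],"turn":[0,0,0]},
  {"travel":[0,0,0],"turn":[0,0,0]},
  {"travel":[0,0,0],"turn":[0,0,0]},
  {"travel":[0,0,0],"turn":[0,0,0]},
  {"travel":[0,0,0],"turn":[0,0,0]},
], gripper=0)

```text
time: 13.3
position: [0.5374, 0.0016, 0.1071]
tool_rot: [-2.043, -2.386, -0.0]
ft_force: [0.4, 0.1, -0.7]
grip_width: 0.051
grip_force: 0.0
```

```bash
python3 - <<'E'
from h import *
s=ctrl.get_state();im=ctrl.get_image('wrist');print(s['time'],s['position'],s['tool_rot'],s['ft_force'],s['grip_width'])
cv2.imwrite('pics/wr4.png',im[:,:,::-1]);np.save('wr4.npy',np.r_[s['position'],s['tool_rot']])
E
```

```text
13.3 [0.53739331 0.00160686 0.10712989] [-2.04347118e+00 -2.38573916e+00 -5.22405655e-05] [ 0.3961574   0.08877246 -0.72259538] 0.05064404317530321
```

View pics/wr4.png

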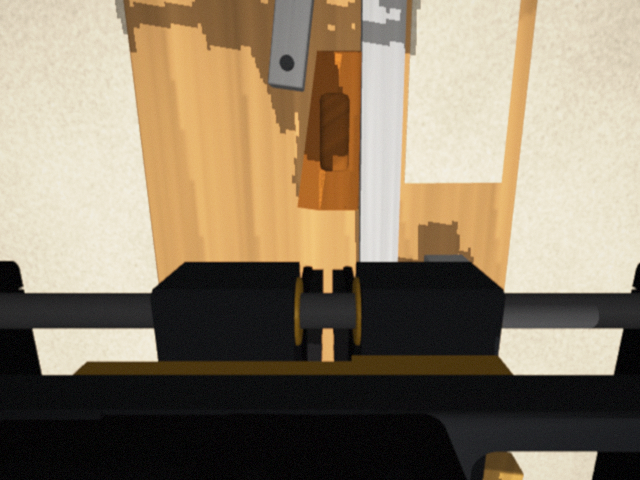

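The wedge lies flat in the gap mouth along the rule, with its fat end at (298–358,208). I lower the closed fingers behind it.

>>> step_arm([
  {"travel":[0,0,0.03],"turn":[0,0,0]},
  {"travel":[0,0,0.06],"turn":[0,0,0]},
  {"travel":[0,0,0.075],"turn":[0,0,0]},
  {"travel":[0,0,0.075],"turn":[0,0,0]},
  {"travel":[0,0,0.075],"turn":[0,0,0]},
])

```text
time: 13.85
position: [0.538, 0.0005, 0.0329]
tool_rot: [2.045, 2.384, 0.0]
ft_force: [0.8, 0.4, 0.3]
grip_width: 0.008
grip_force: 0.0
```

>>> step_arm([
  {"travel":[0.005,0,0],"turn":[0,0,0]},
  {"travel":[0.01,0,0],"turn":[0,0,0]},
  {"travel":[0.014,0,0],"turn":[0,0,0]},
  {"travel":[0.017,0,0],"turn":[0,0,0]},
  {"travel":[0.02,0,0],"turn":[0,0,0]},
])

```text
time: 14.35
position: [0.5352, 0.0197, 0.033]
tool_rot: [2.045, 2.382, 0.001]
ft_force: [0.1, -2.9, 2.1]
grip_width: 0.005
grip_force: 1.3
```

>>> step_arm([
  {"travel":[0.003,0,0],"turn":[0,0,0]},
  {"travel":[0.006,0,0],"turn":[0,0,0]},
  {"travel":[0.009,0,0],"turn":[0,0,0]},
  {"travel":[0.012,0,0],"turn":[0,0,0]},
  {"travel":[0.015,0,0],"turn":[0,0,0]},
])

```text
time: 14.85
position: [0.5321, 0.0353, 0.0323]
tool_rot: [2.046, 2.384, -0.0]
ft_force: [0.5, -2.5, 2.6]
grip_width: 0.004
grip_force: 1.3
```

>>> step_arm([
  {"travel":[0.002,0,0],"turn":[0,0,0]},
  {"travel":[0.004,0,0],"turn":[0,0,0]},
  {"travel":[0.006,0,0],"turn":[0,0,0]},
  {"travel":[0.008,0,0],"turn":[0,0,0]},
  {"travel":[0.009,0,0],"turn":[0,0,0]},
])

```text
time: 15.35
position: [0.5307, 0.0443, 0.0323]
tool_rot: [-2.046, -2.384, -0.0]
ft_force: [0.4, -2.9, 1.7]
grip_width: 0.007
grip_force: 1.2
```

>>> step_arm([
  {"travel":[0.001,0,0],"turn":[0,0,0]},
  {"travel":[0.002,0,0],"turn":[0,0,0]},
  {"travel":[0.003,0,0],"turn":[0,0,0]},
  {"travel":[0.003,0,0],"turn":[0,0,0]},
])

```text
time: 15.75
position: [0.5303, 0.0472, 0.0323]
tool_rot: [-2.046, -2.384, -0.0]
ft_force: [0.8, -2.5, 2.2]
grip_width: 0.004
grip_force: 1.0
```

>>> step_arm([
  {"travel":[0.001,0,0],"turn":[0,0,0]},
  {"travel":[0.002,0,0],"turn":[0,0,0]},
  {"travel":[0.003,0,0],"turn":[0,0,0]},
  {"travel":[0.003,0,0],"turn":[0,0,0]},
])

```text
time: 16.15
position: [0.53, 0.0502, 0.0323]
tool_rot: [2.046, 2.384, 0.001]
ft_force: [1.3, -0.9, 0.5]
grip_width: 0.007
grip_force: 1.0
```

Still sliding freely, so I continue in 1 mm steps.

>>> step_arm([
  {"travel":[0.001,0,0],"turn":[0,0,0]},
  {"travel":[0.002,0,0],"turn":[0,0,0]},
  {"travel":[0.002,0,0],"turn":[0,0,0]},
])

```text
time: 16.45
position: [0.5299, 0.0519, 0.0323]
tool_rot: [2.045, 2.384, 0.001]
ft_force: [2.4, -2.0, -1.3]
grip_width: 0.011
grip_force: 1.4
```

>>> step_arm([
  {"travel":[0.001,0,0],"turn":[0,0,0]},
  {"travel":[0.002,0,0],"turn":[0,0,0]},
  {"travel":[0.002,0,0],"turn":[0,0,0]},
])

```text
time: 16.75
position: [0.53, 0.0534, 0.0325]
tool_rot: [2.045, 2.383, 0.001]
ft_force: [2.5, -3.8, -0.2]
grip_width: 0.002
grip_force: 2.1
```

>>> step_arm([
  {"travel":[0.001,0,0],"turn":[0,0,0]},
  {"travel":[0.002,0,0],"turn":[0,0,0]},
  {"travel":[0.002,0,0],"turn":[0,0,0]},
])

```text
time: 17.05
position: [0.53, 0.055, 0.0326]
tool_rot: [2.045, 2.382, 0.001]
ft_force: [3.6, -3.7, -0.8]
grip_width: 0.007
grip_force: 2.5
```

>>> step_arm([
  {"travel":[0.001,0,0],"turn":[0,0,0]},
  {"travel":[0.002,0,0],"turn":[0,0,0]},
  {"travel":[0.002,0,0],"turn":[0,0,0]},
])

```text
time: 17.35
position: [0.5301, 0.0566, 0.0328]
tool_rot: [2.045, 2.381, 0.001]
ft_force: [5.8, -5.1, -0.7]
grip_width: 0.005
grip_force: 3.0
```

```bash
python3 - <<'E'
from h import *
s=ctrl.get_state();im=ctrl.get_image('wrist');print(s['time'],s['position'],s['ft_force'])
cv2.imwrite('pics/wr5.png',im[:,:,::-1])
E
```

```text
17.35 [0.53010793 0.0565609  0.03276547] [ 5.84243369 -5.0680545  -0.69927473]
```

View pics/wr5.png

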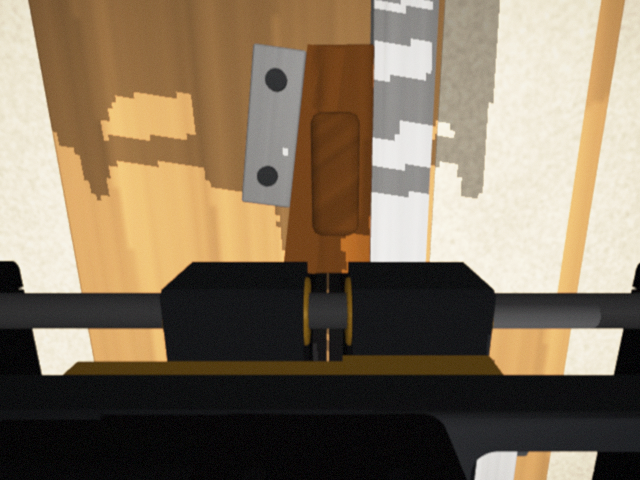

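The wedge is now seated against the fence at (290–305,50–205) and close along the rule at x≈371. I'll ease the sideways load on the fingers by moving with the slide, then press on.

>>> step_arm([
  {"travel":[0,0.001,0],"turn":[0,0,0]},
  {"travel":[0,0.0015,0],"turn":[0,0,0]},
  {"travel":[0.001,0.0015,0],"turn":[0,0,0]},
])

```text
time: 17.7
position: [0.5302, 0.058, 0.0323]
tool_rot: [2.046, 2.383, -0.001]
ft_force: [3.2, -4.7, -0.3]
grip_width: 0.003
grip_force: 2.9
```

>>> step_arm([
  {"travel":[0.001,0.0002,0],"turn":[0,0,0]},
  {"travel":[0.002,0.0003,0],"turn":[0,0,0]},
  {"travel":[0.002,0.0003,0],"turn":[0,0,0]},
])

```text
time: 18.0
position: [0.5302, 0.0603, 0.0323]
tool_rot: [2.046, 2.383, -0.001]
ft_force: [3.1, -5.5, -0.4]
grip_width: 0.007
grip_force: 2.6
```

>>> step_arm([
  {"travel":[0.001,0.0005,0],"turn":[0,0,0]},
  {"travel":[0.002,0.001,0],"turn":[0,0,0]},
  {"travel":[0.002,0.001,0],"turn":[0,0,0]},
])

```text
time: 18.3
position: [0.5302, 0.0625, 0.0323]
tool_rot: [-2.046, -2.384, 0.002]
ft_force: [0.8, -4.1, 2.1]
grip_width: 0.008
grip_force: 2.5
```

>>> step_arm([
  {"travel":[0.001,0.0002,0],"turn":[0,0,0]},
  {"travel":[0.002,0.0004,0],"turn":[0,0,0]},
  {"travel":[0.002,0.0004,0],"turn":[0,0,0]},
])

```text
time: 18.6
position: [0.5301, 0.0637, 0.0323]
tool_rot: [-2.047, -2.384, 0.004]
ft_force: [1.0, -6.2, 3.1]
grip_width: 0.003
grip_force: 3.2
```

>>> step_arm([
  {"travel":[0.001,0.0001,0],"turn":[0,0,0]},
  {"travel":[0.001,0.0001,0],"turn":[0,0,0]},
  {"travel":[0.001,0.0001,0],"turn":[0,0,0]},
])

```text
time: 18.9
position: [0.5301, 0.0639, 0.0323]
tool_rot: [2.047, 2.383, -0.005]
ft_force: [1.0, -7.0, 2.9]
grip_width: 0.004
grip_force: 4.0
```

>>> step_arm([
  {"travel":[0.001,0.0001,0],"turn":[0,0,0]},
  {"travel":[0.001,0.0001,0],"turn":[0,0,0]},
  {"travel":[0.001,0.0001,0],"turn":[0,0,0]},
])

```text
time: 19.2
position: [0.5301, 0.064, 0.0323]
tool_rot: [2.047, 2.382, -0.006]
ft_force: [0.5, -9.2, 3.2]
grip_width: 0.007
grip_force: 4.7
```

>>> step_arm([
  {"travel":[0.001,0,0],"turn":[0,0,0]},
  {"travel":[0.001,0,0],"turn":[0,0,0]},
  {"travel":[0.001,0,0],"turn":[0,0,0]},
])

```text
time: 19.5
position: [0.5301, 0.0641, 0.0323]
tool_rot: [2.047, 2.381, -0.007]
ft_force: [1.1, -11.4, 2.1]
grip_width: 0.006
grip_force: 5.5
```

It holds at 11.4 N without moving, so it is jammed. Now I back off and lift clear.

>>> step_arm([
  {"travel":[-0.004,0,0],"turn":[0,0,0]},
  {"travel":[-0.01,0,0],"turn":[0,0,0]},
  {"travel":[-0.025,0,0],"turn":[0,0,0]},
  {"travel":[-0.04,0,-0.02],"turn":[0,0,0]},
  {"travel":[-0.05,0,-0.06],"turn":[0,0,0]},
])

```text
time: 20.0
position: [0.5348, 0.019, 0.0899]
tool_rot: [-2.041, -2.38, 0.009]
ft_force: [0.4, 1.2, -0.1]
grip_width: 0.007
grip_force: 0.0
```

>>> step_arm([
  {"travel":[0,0,-0.04],"turn":[0,0,0]},
  {"travel":[0,0,-0.06],"turn":[0,0,0]},
  {"travel":[0,0,-0.06],"turn":[0,0,0]},
  {"travel":[0,0,-0.06],"turn":[0,0,0]},
])

```text
time: 20.4
position: [0.5375, 0.02, 0.1519]
tool_rot: [-2.043, -2.384, -0.001]
ft_force: [-0.5, 0.9, -0.7]
grip_width: 0.002
grip_force: 0.0
```

```bash
python3 - <<'E'
from h import *
s=ctrl.get_state();im=ctrl.get_image('wrist');print(s['time'],s['position'],s['ft_force'])
cv2.imwrite('pics/wr6.png',im[:,:,::-1])
E
```

```text
20.4 [0.53752543 0.01998907 0.1519355 ] [-0.45833828  0.87366628 -0.66969101]
```

View pics/wr6.png

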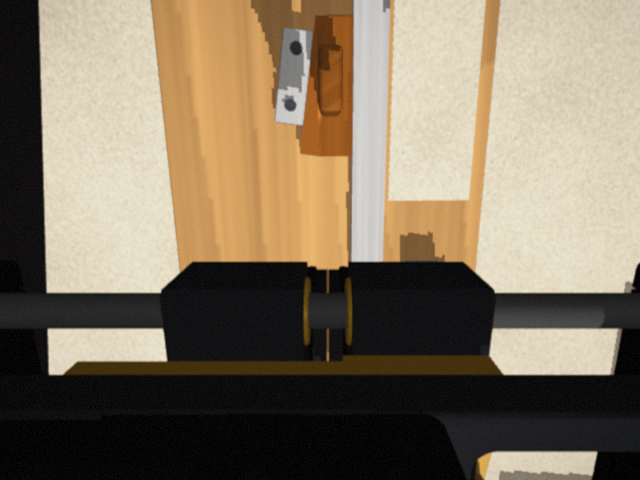

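The wedge sits flat and snug between the fence (276–312,28–125) and the rule (x≈352), and the gripper is clear. I'm handing it in.

```bash
python3 -c "
from bench import ctrl
print(ctrl.close_job())"
```

```text
the job is handed in; nothing more can be done
None
```

I handed the job in at about 20 s of the 72 s allowed. The rule is against the stop screw and the wedge is jammed flat in the gap: an 11.4 N push no longer moved it. The stamps were not touched, and the judge returned no result, so success is unconfirmed.

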